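# Open the child-resistant bottle and start the glaze stirrer

### The arm

A 7-joint arm with a two-finger parallel gripper is mounted at the origin on the work surface. World frame = base frame: x ahead of the robot, y to its left, z up, the work surface at z = 0. Lengths are in mm, angles in rad, forces in N, time in s.
With the tool pointing down it reaches from about 425 to 925 mm from the base axis. Payload 6.8 kg.
Tool frame: the origin (TCP) lies at the very end of the fingers, on their centre line; the grasp point (between the pads) lies 19 mm behind it; z points along the fingers, y is the line along which they close (so a half turn about z gives the same grasp; the last joint's range is limited). The gripper opens to 85 mm and grips with 20 to 120 N. Pads are 22 mm wide; open, the fingers measure 114 mm over their backs; the gripper's body (76 mm by 85 mm) begins 54 mm behind the grasp point. The pads swing forward as they close: fully open they stand 13 mm farther back than shut.
Start: joints at [-1.229, 0.477, 0.022, 1.555, -0.011, 1.109, -0.083], TCP at [293.479, 607.879, 231.308] pointing down, gripper open.
Joint ranges: [-2.96, 2.96], [-0.34, 2.1], [-1.41, 1.46], [0.24, 2.44], [-1.37, 4.51], [0.17, 1.92], [-2.96, 2.96]. Speed limits (rad/s): [2.39, 2.39, 3.14, 3.14, 3.14, 3.14, 3.14].

### API

Orientations are given as a unit quaternion [w, x, y, z].
In Python, from workcell import manip, inverse_kinematics, eyes, job_done gives the robot as it stands. Calls block until the motion is done:
- manip.movep(position, orientation): joint-space move of the TCP to a pose.
- manip.line_to(position, ori=None, v=150, contact_N=None): straight line of the TCP; ori=None keeps the orientation; v is the mean speed in mm/s. With contact_N (N) it stops when the force on the tool has changed by that much, and returns True; else False.
- manip.move_joints(angles): joint-space move.
- manip.move_gripper(opening, force=None): finger opening in mm; force is the grip in N (None keeps the last); returns when the fingers have stopped.
- manip.dwell(seconds).
- inverse_kinematics(position, orientation): joint angles nearest the present ones, or None.
- eyes.camera(name): name is "scene" or "top"; returns a dict with "frame" (480x640x3 uint8, red, green, blue), "fx", "fy", "cx", "cy" (pixels), "xyz" and "orientation" of the camera in the world. Camera axes: x right, y down, z forward; pixel columns grow to the right and rows downward; lengths in mm; the calibration is good to about 2 mm. A picture is of the moment at which its call begins. There is no depth.
A pose or a line that the arm cannot do raises manip.IKError and nothing moves.
- job_done(): hands the job in; it is judged then, once.
Readings, each from a call of its own:
- manip.read_t(): time.
- manip.read_joints(): joint angles.
- manip.read_joint_vel(): joint speeds.
- manip.read_joint_efforts(): joint torques, N m.
- manip.read_tool_pos(): TCP position.
- manip.read_ee_rot(): TCP orientation.
- manip.read_wrist_force(): force on the tool from outside, world axes, zero at the start.
- manip.read_torque(): the same for the moment, N m.
- manip.read_gripper_width(): finger opening in mm.
- manip.read_grasp_force(): force on a finger pad.
Only numpy, scipy, OpenCV 4.12 (cv2) and the standard library are available. Lean on these libraries where they do the work, as an engineer would, in place of code of your own. Each camera call takes 0.05 s, during which the arm holds its last target. There are 200 camera calls.

### The job

Open the amber bottle that stands on the glaze stirrer: its white child-resistant cap comes off only if you keep it pressed down while you turn it anticlockwise. Set the cap down, opening downwards, well inside the terracotta saucer and let go of it; then start the stirrer by pressing its round rubber key just until it clicks, no further, and let it come back up. Do not drop the cap, and leave the other things on the table where they are.

Things in the scene. Friction and masses are not known exactly. Their poses are not given: they have to be found in the camera images.
- cap_mid (a point): Centre, half-way up, of the white ribbed round cap on the bottle: 53 mm across, 26 mm high (top 13.5 mm above this point, lower edge 13 to 14 mm below); 70 g; z up. Its outer shell, which you grip, spins freely both ways on the inner cap, with no effect, unless pressed down. The neck below it is 34 mm wide; the bottle's shoulder begins 25 mm under the cap's lower edge.
- cap_turn (a point): Centre of the cap's top. Pressed, the shell sinks 3 mm (about 6 N) until it grips the inner cap, then both sink up to 5 mm more on a sprung seal (full stop about 19 N). Keep it pressed with 12 to 18 N and turn it anticlockwise seen from above: after 0.8 to 1.2 rad the inner cap meets its end stop (further turning slips) and the cap lifts straight off. Turned too little, it stays caught.
- bottle_mouth (a point): Centre of the mouth of the amber bottle (top of the neck), z up. The bottle, 68 mm wide, is clamped in the stirrer and does not move or turn. With the cap on, cap_mid is 2.5 mm above this point.
- stirrer: Grey low stirrer housing, fixed to the table, 160 x 270 mm, 55 mm high; origin at the centre of its underside, x along its 160 mm side, z up. The bottle stands on it at x 0, y +60 mm; a black panel with the round key and a flat display lies on its top at the -y end.
- start_key_top (a point): Centre of the top of the round black rubber key on the stirrer's panel: 28 mm across, its top 11.5 mm above the housing when up. It moves straight down.
- start_key (a joint): Travel of the key in m, 0 up, positive down. The force rises to about 4.6 N at 1.3 mm, falls to about 1.3 N at 4 mm (the click: it counts from 3.5 mm), then climbs steeply: 5.5 N at 5.2 mm, 9 N at 5.5 mm, 17 N at 6 mm, where the key is overpressed. It springs back when let go.
- saucer_in (a point): Centre of the flat floor of the terracotta saucer, 6 mm above the table; the floor is 140 mm across, the rim 156 mm across and 14 mm high over the table. It stands left or right of the stirrer.
- tub: Bystander: grey lidded round tub, 116 mm wide at the lid, 71 mm high, on the side of the stirrer away from the saucer; origin at the centre of its underside.
- slip_jar: Bystander: open glass jar of dark slip with a brush in it, 73 mm wide, 85 mm high (brush to 190 mm), behind the stirrer; origin at the centre of its underside.
- oil_bottle: Bystander: small bottle with a plain black cap, 48 mm wide, 110 mm high, behind the stirrer; origin at the centre of its underside.
- clay_flower: Bystander: flat dark clay flower, 78 mm wide, 14 mm high, near the robot; origin at the centre of its underside.
- cutter: Bystander: eight-sided metal clay cutter, 66 mm wide, 24 mm high, near the robot; origin at the centre of its underside.

How it is judged:
By the outcome, as a careful person would: the job done as asked, in the order asked, and still so for the second after the job is handed in, with the robot touching nothing.
It also fails if it takes over 72 s, if anything falls off the work surface, if the arm or the gripper's body presses on something with over 40 N, if the wrist force passes 120 N, or if a joint passes its speed limit or range.

## Working session

There is one attempt and no reset: what is moved stays moved. The work goes in short steps, each a Python script; the robot and the scene stay as the last script left them, time stands still between calls to the robot, and variables do not carry over. Pictures are saved under pics/ and viewed, at most 10 in all, crops included, and the job is handed in when it is done.

```bash
mkdir -p pics; ls; python3 - <<'E'
from workcell import manip, eyes
import cv2
for n in ("scene","top"):
    c=eyes.camera(n); cv2.imwrite(f"pics/{n}0.png",c["frame"][:,:,::-1]); print(n,{k:v for k,v in c.items() if k!="frame"})
print(manip.read_t(),manip.read_ee_rot())
E
```

```text
pics
scene {'fx': 591.7112229443732, 'fy': 591.7112229443732, 'cx': 323.4929244894706, 'cy': 240.33760888215863, 'xyz': array([1135.65783102, -271.24970065, 1171.83847336]), 'orientation': array([-0.2333886 ,  0.81618255,  0.50616805, -0.15221601])}
top {'fx': 525.5026943858653, 'fy': 525.5026943858653, 'cx': 328.718104529794, 'cy': 240.98130453100663, 'xyz': array([ 352.22092371,   -8.00690423, 1097.85421901]), 'orientation': array([-0.06189439,  0.71385868, -0.6950343 ,  0.05917922])}
0.1 [-1.24925194e-04  2.22991818e-01  9.74819981e-01 -7.98770126e-04]
```

View pics/scene0.png

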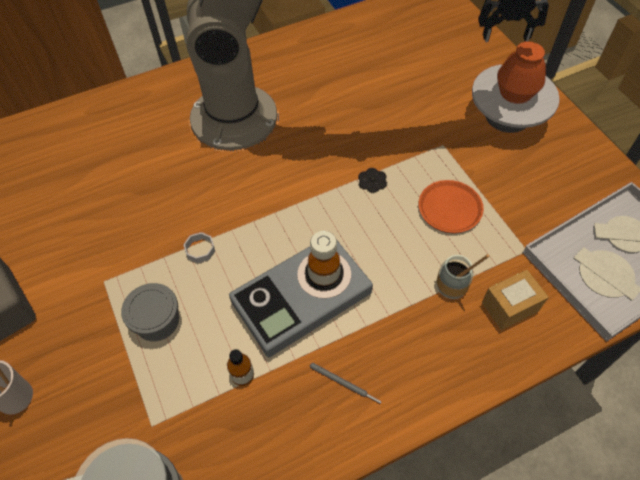

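View pics/top0.png

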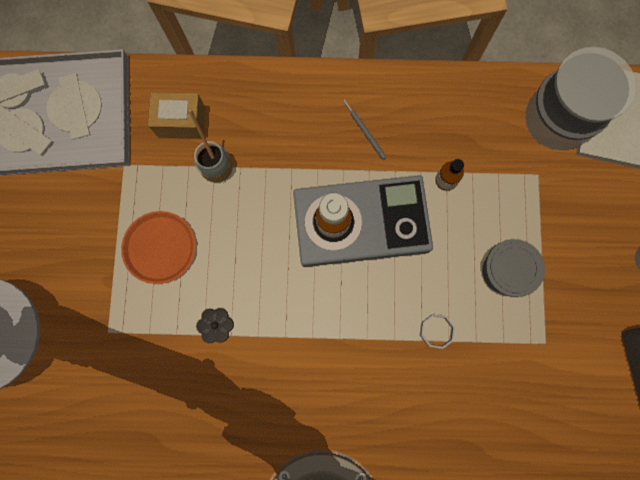

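The scene view has the cap near (323,243), the key near (260,297) and the saucer at (451,206). The top view has the cap at (334,205), the key at (406,229), the saucer at (159,247) and the housing corners at about (295,187), (423,177), (431,250) and (302,266). Next I'll measure these with masks.

```bash
cat > h.py <<'E'
import numpy as np, cv2
from scipy.spatial.transform import Rotation as R
from workcell import manip, eyes, inverse_kinematics, job_done
def ray(c,p):
    w,x,y,z=c["orientation"]
    d=R.from_quat([x,y,z,w]).apply([(p[0]-c["cx"])/c["fx"],(p[1]-c["cy"])/c["fy"],1])
    return np.array(c["xyz"]),d/np.linalg.norm(d)
def plane(c,p,z):
    o,d=ray(c,p); return o+d*(z-o[2])/d[2]
def tri(c1,p1,c2,p2):
    a,u=ray(c1,p1); b,v=ray(c2,p2)
    s=np.linalg.lstsq(np.c_[u,-v],b-a,rcond=None)[0]
    P,Q=a+s[0]*u,b+s[1]*v; return (P+Q)/2,np.linalg.norm(P-Q)
def blobs(c,f,box,minA=20):
    x0,y0,x1,y1=box; im=c["frame"][y0:y1,x0:x1]
    m=f(im.astype(int),cv2.cvtColor(im,cv2.COLOR_RGB2HSV).astype(int)).astype(np.uint8)
    cs,_=cv2.findContours(m,cv2.RETR_EXTERNAL,cv2.CHAIN_APPROX_NONE)
    return [k+[x0,y0] for k in sorted(cs,key=cv2.contourArea,reverse=True) if cv2.contourArea(k)>=minA]
def quat(yaw):  # tool down; tool y axis at (sin,..): R = Rz(yaw)*Rx(pi)
    x,y,z,w=(R.from_euler('z',yaw)*R.from_euler('x',np.pi)).as_quat(); return [w,x,y,z]
E
python3 - <<'E'
from h import *
S=eyes.camera("scene");T=eyes.camera("top")
a=cv2.resize(S["frame"][215:365,215:385],None,fx=3,fy=3,interpolation=2)
b=cv2.resize(T["frame"][165:275,280:440],None,fx=3,fy=3,interpolation=2)
w=max(a.shape[1],b.shape[1])
cv2.imwrite("pics/sc.png",a[:,:,::-1]);cv2.imwrite("pics/tc.png",b[:,:,::-1])
red=lambda i,h:(h[...,0]<12)&(h[...,1]>150)&(i[...,0]>120)&(i[...,1]<95)
for n,c,box in(("S",S,(410,170,490,245)),("T",T,(115,200,205,290))):
    k=blobs(c,red,box)[0]; e=cv2.fitEllipse(cv2.convexHull(k)); print("saucer",n,e,plane(c,e[0],14))
    # rim diameter check
    P=np.array([plane(c,p[0],14) for p in k]); print(np.ptp(P[:,0]),np.ptp(P[:,1]))
white=lambda i,h:(h[...,1]<70)&(h[...,2]>120)
for n,c,box in(("S",S,(305,228,342,262)),("T",T,(315,188,355,228))):
    for k in blobs(c,white,box): print("cap",n,cv2.boundingRect(k),cv2.fitEllipse(k) )
dark=lambda i,h:h[...,2]<60
grey=lambda i,h:(h[...,1]<60)&(h[...,2]<135)&(h[...,2]>60)
for n,c,box in(("S",S,(235,270,290,320)),("T",T,(385,210,425,245))):
    for k in blobs(c,lambda i,h:h[...,2]>110,box): print("ring",n,cv2.boundingRect(k),cv2.fitEllipse(k)[:2],plane(c,cv2.fitEllipse(k)[0],60))
box=(285,170,440,275)
m=blobs(T,lambda i,h:(i[...,0]-i[...,2]<22)&(h[...,2]<140),box)[0]; r=cv2.minAreaRect(m);q=cv2.boxPoints(r);print("housing",q)
P=np.array([plane(T,p,55) for p in q]);print(P,np.linalg.norm(np.diff(P,axis=0),axis=1),P.mean(0))
E
```

```text
saucer S ((450.339599609375, 206.564208984375), (51.232913970947266, 63.41382598876953), 102.38671875) [521.50545932 353.67268412  14.        ]
152.50055264268747 151.86389254149537
saucer T ((158.08734130859375, 247.1278076171875), (70.82856750488281, 74.76528930664062), 53.74812316894531) [517.28720708 354.85751347  14.        ]
152.5563703786545 152.05579863275483
cap S (305, 230, 37, 32) ((323.2852478027344, 250.54293823242188), (33.969146728515625, 41.130367279052734), 3.5043089389801025)
cap T (315, 193, 40, 28) ((334.73394775390625, 206.38047790527344), (26.34902572631836, 39.63237380981445), 103.65692138671875)
ring S (235, 270, 55, 34) ((264.08782958984375, 284.55694580078125), (34.28297805786133, 60.15319061279297)) [ 540.90028338 -134.70543908   60.        ]
ring S (250, 288, 20, 19) ((259.3287353515625, 296.8740539550781), (17.49688720703125, 19.661020278930664)) [ 563.36890408 -155.15768295   60.        ]
ring S (265, 309, 25, 11) ((280.03936767578125, 315.23004150390625), (9.703877449035645, 25.174551010131836)) [ 621.4713776  -133.34581836   60.        ]
ring S (235, 299, 14, 21) ((241.2810821533203, 309.3651123046875), (1.7717559337615967, 23.9747257232666)) [ 573.32298111 -199.98049755   60.        ]
ring T (396, 218, 21, 21) ((405.5207214355469, 227.97438049316406), (19.472246170043945, 20.317163467407227)) [ 562.50485731 -155.37722685   60.        ]
housing [[292.54877 188.939  ]
 [424.2561  174.30487]
 [432.92682 252.34146]
 [301.21948 266.9756 ]]
[[ 638.93760294   75.45947503   55.        ]
 [ 677.19048654 -194.4178052    55.        ]
 [ 515.14299833 -211.12495711   55.        ]
 [ 478.57821457   51.93707818   55.        ]] [272.57481448 162.90646814 265.59107256] [577.4623256  -69.53655228  55.        ]
```

View pics/sc.png

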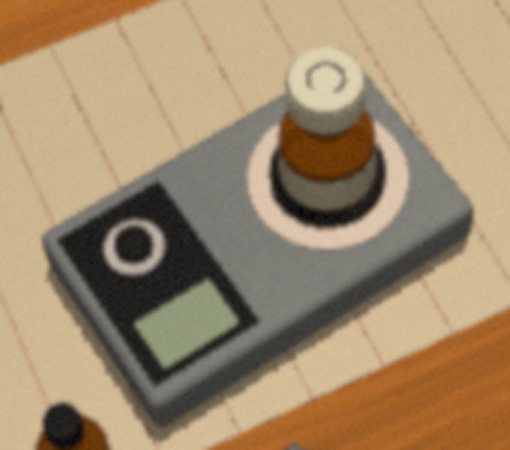

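View pics/tc.png

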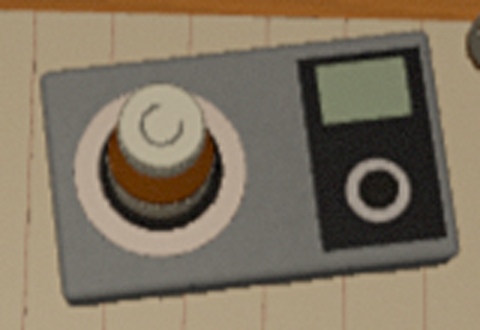

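The crops show the C-mark on the cap top at about scene (323.7,241.3) and top (333.7,206.8). The key sits inside a white ring at scene (259.6,297) and top (405.8,228), and the plate around the bottle is centred near top (333.5,221.8). I'll triangulate these points and check IK.

```bash
python3 - <<'E'
from h import *
S=eyes.camera("scene");T=eyes.camera("top")
def cmark(c,ctr,r):
    g=cv2.GaussianBlur(cv2.cvtColor(c["frame"],cv2.COLOR_RGB2GRAY),(0,0),.7).astype(float)
    x,y=map(round,ctr); w=g[y-r:y+r+1,x-r:x+r+1]; yy,xx=np.mgrid[y-r:y+r+1,x-r:x+r+1]
    m=(w<np.median(w)-12)&(np.hypot(xx-ctr[0],yy-ctr[1])<=r)
    e=cv2.fitEllipse(np.c_[xx[m],yy[m]].astype(np.float32)); return e,m.sum()
es,ns=cmark(S,(323.7,241.3),8);et,nt=cmark(T,(333.7,206.8),8);print(es,ns,et,nt)
print("cap top",tri(S,es[0],T,et[0]), tri(S,(323.7,241.3),T,(333.7,206.8)))
print("key ring",tri(S,(259.33,296.87),T,(405.52,227.97)))
print("bottle xy from plate",plane(T,(333.5,221.8),56))
# cap width in the top view: row profile through cap centre
for n,c,p in(("T",T,et[0]),("S",S,es[0])):
    print(n,c["frame"][round(p[1]),round(p[0])-18:round(p[0])+19].tolist())
# holes of key: dark disc inside ring
for n,c,box in(("S",S,(250,287,270,307)),("T",T,(395,217,417,239))):
    g=cv2.cvtColor(c["frame"],cv2.COLOR_RGB2GRAY)[box[1]:box[3],box[0]:box[2]]
    k,h=cv2.findContours((g>90).astype(np.uint8),cv2.RETR_CCOMP,cv2.CHAIN_APPROX_NONE)
    for q,hh in zip(k,h[0]):
        if len(q)>12: print("key",n,"hole" if hh[3]>=0 else "outer",[np.round(v,1) for v in cv2.fitEllipse(q+[box[0],box[1]])])
for yaw in np.arange(-3,3.1,.5):
    q=inverse_kinematics([570,-10,180],quat(yaw)); print(yaw,None if q is None else np.round(q,2))
E
```

```text
((323.1565246582031, 240.53550720214844), (10.33454418182373, 12.846750259399414), 91.9276351928711) 78 ((333.5146179199219, 206.3600311279297), (13.14875602722168, 13.7992582321167), 71.85171508789062) 82
cap top (array([572.0799225 ,  -8.74630194, 189.76145311]), np.float64(0.9862058842899211)) (array([572.2439138 ,  -8.44235982, 186.75585445]), np.float64(2.37744681723909))
key ring (array([ 562.78264582, -155.2795676 ,   59.04545422]), np.float64(0.48619122670521175))
bottle xy from plate [572.1921891  -10.17313703  56.        ]
T [[181, 164, 148], [181, 163, 147], [151, 127, 106], [121, 110, 89], [171, 162, 139], [181, 172, 149], [181, 171, 148], [179, 170, 146], [180, 170, 148], [182, 171, 149], [143, 135, 117], [103, 96, 81], [170, 161, 139], [181, 172, 149], [181, 171, 149], [180, 172, 149], [179, 170, 148], [179, 169, 147], [180, 170, 148], [180, 170, 149], [178, 168, 147], [181, 171, 148], [180, 171, 149], [158, 149, 128], [124, 116, 103], [167, 158, 136], [181, 171, 148], [181, 170, 147], [179, 170, 147], [180, 170, 146], [180, 171, 147], [151, 142, 121], [143, 132, 114], 
[... 928 characters left out ...]
 T hole [array([405.7, 227.7]), array([14.3, 14.6]), np.float64(76.1)]
-3.0 [-0.33  0.37  0.31  1.88 -0.14  0.91  1.75]
-2.5 [-0.25  0.36  0.2   1.87 -0.09  0.91  2.21]
-2.0 [-0.16  0.36  0.09  1.87 -0.04  0.92  2.66]
-1.5 [-0.94  0.73  1.28  1.91 -0.78  1.12 -2.42]
-1.0 [-0.94  0.73  1.28  1.91 -0.78  1.12 -1.92]
-0.5 [-0.94  0.73  1.28  1.91 -0.78  1.12 -1.42]
0.0 [-0.69  0.46  0.79  1.9  -0.4   0.95 -1.28]
0.5 [-0.62  0.43  0.69  1.9  -0.33  0.93 -0.84]
1.0 [-0.58  0.42  0.64  1.89 -0.3   0.93 -0.37]
1.5 [-0.54  0.4   0.57  1.89 -0.27  0.92  0.09]
2.0 [-0.49  0.39  0.51  1.89 -0.24  0.92  0.56]
2.5 [-0.43  0.38  0.43  1.89 -0.2   0.92  1.02]
3.0 [-0.37  0.37  0.36  1.88 -0.16  0.91  1.49]
```

Cap top is at about (572,-9,188±2). The plate centre (572.2,-10.2) and the stirrer layout agree with that. The key is at (563,-155). I'll touch the cap top with closed fingers to pin down its height.

```bash
python3 - <<'E'
from h import *
manip.move_gripper(0)
manip.movep([572,-9.3,225],quat(0.4)); print(manip.read_t(),np.round(manip.read_joints(),2),manip.read_tool_pos(),manip.read_wrist_force())
manip.line_to([572,-9.3,196],v=80)
print(manip.line_to([572,-9.3,180],v=12,contact_N=2.5),manip.read_tool_pos(),manip.read_wrist_force())
manip.line_to([572,-9.3,225],v=120); manip.move_gripper(85); print(manip.read_t(),manip.read_wrist_force())
E
```

```text
3.475 [-0.65  0.38  0.72  1.85 -0.29  1.02 -0.98] [572.15863739  -7.91830375 224.84267939] [-0.39758517  0.36182471 -0.30493001]
True [571.96215341  -9.28350295 185.5159992 ] [-0.01216621 -0.15817444  3.74540096]
6.125 [-0.2200186  -0.47263235  0.52016156]
```

```bash
python3 - <<'E'
from h import *
manip.line_to([572,-9.3,161.5],v=60); print(manip.read_wrist_force())
manip.move_gripper(40,60); print(manip.read_t(),manip.read_gripper_width(),manip.read_grasp_force(),manip.read_tool_pos(),manip.read_wrist_force())
S=eyes.camera("scene"); cv2.imwrite("pics/g1.png",cv2.resize(S["frame"][150:300,240:400],None,fx=4,fy=4)[:,:,::-1])
E
```

```text
[-0.07653047 -0.11567145  0.68422712]
7.7417 51.91449034232983 62.1938307210803 [572.13455946  -9.21359076 161.72754013] [-0.5371474  -0.06244441  1.27444226]
```

View pics/g1.png

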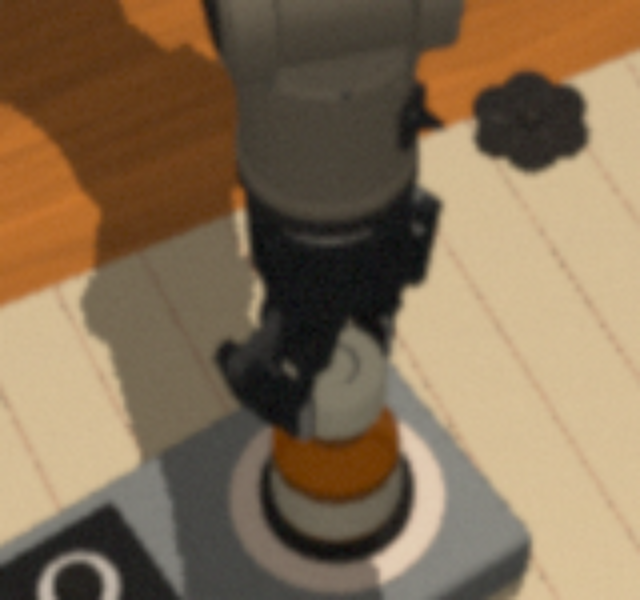

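The cap (crop 345,385) is held between the fingers, with the tips (crop 300,430) about at its lower edge and little side force. Next I'll press, then turn in steps while watching the force.

```bash
python3 - <<'E'
from h import *
p=np.array([572,-9.3,161.5])
print(manip.line_to([572,-9.3,152],v=12,contact_N=13))
f=lambda:round(manip.read_wrist_force()[2],1)
manip.dwell(.2); z=manip.read_tool_pos()[2]; print("press",z,f())
for i in range(4):
    F=f()
    if 14<=F<=16: break
    z-=np.clip((15-F)/2.8,-1,1); manip.line_to([572,-9.3,z],v=10); manip.dwell(.15)
    print(z,manip.read_tool_pos()[2],f())
print(manip.read_t(),manip.read_grasp_force(),manip.read_gripper_width(),manip.read_wrist_force())
E
```

```text
True
press 154.68505544622556 11.7
153.68505544622556 154.6985198177067 12.1
152.68505544622556 153.8890282744187 14.5
9.4833 63.40338159352541 52.40883625813829 [-4.89589766  1.66021266 14.54657375]
```

```bash
python3 - <<'E'
from h import *
q0=np.array(inverse_kinematics([572,-9.3,152.55],quat(0.4))); print(np.round(q0-manip.read_joints(),4))
assert np.abs(q0-manip.read_joints()).max()<.05
for d in np.arange(.25,1.51,.25):
    q=q0.copy(); q[6]+=d; manip.move_joints(q)
    w=manip.read_wrist_force(); print(round(d,2),np.round(w,1),round(manip.read_torque()[2],2),round(manip.read_tool_pos()[2],2),round(manip.read_gripper_width(),2))
    if not 12.3<w[2]<17.7: print("off"); break
print(manip.read_t(),manip.read_ee_rot(),quat(0.4+d))
E
```

```text
[-0.0011  0.001  -0.0001  0.0025  0.0006 -0.0042 -0.001 ]
0.25 [-4.6  1.1 14.6] 0.06 153.84 52.44
0.5 [-4.9  1.5 14.9] 0.01 153.89 52.03
0.75 [-3.7  1.  14.4] 0.02 153.92 52.5
1.0 [-2.6  0.8 15.4] 0.06 153.99 52.3
1.25 [-2.6  0.1 14.5] -0.03 153.99 51.98
1.5 [-3.4  0.7 13.8] 0.01 154.01 52.49
11.5833 [6.70488417e-04 5.81625636e-01 8.13455818e-01 8.96024801e-04] [np.float64(3.5617816681504424e-17), np.float64(0.5816830894638836), np.float64(0.8134155047893737), np.float64(4.980733471585675e-17)]
```

```bash
python3 - <<'E'
from h import *
q=np.array(inverse_kinematics([572,-9.3,152.4],quat(1.9))); q[6]+=.35; manip.move_joints(q)
print(np.round(manip.read_wrist_force(),1),manip.read_torque())
yaw=2.25
hit=False
for z in (156,160,163,166,170,176,185,200,225):
    hit=manip.line_to([572,-9.3,z],quat(yaw),v=30 if z<186 else 80); w=manip.read_wrist_force(); print(z,np.round(w,1),round(manip.read_tool_pos()[2],1))
    if w[2]<-6: print("caught"); break
print(manip.read_t(),manip.read_gripper_width(),manip.read_grasp_force())
S=eyes.camera("scene"); cv2.imwrite("pics/g2.png",cv2.resize(S["frame"][130:290,220:420],None,fx=4,fy=3.75)[:,:,::-1])
E
```

```text
[-2.9  0.9 15.3] [ 0.16598319  0.766365   -0.0078005 ]
156 [-0.1  0.7  7. ] 156.9
160 [ 1.7 -0.3  2.5] 160.2
163 [ 0.3 -0.6  0.6] 162.7
166 [-0.3  0.6 -1.1] 165.8
170 [-0.3  0.4 -0.5] 170.1
176 [ 1.1  0.3 -1.1] 176.3
185 [ 0.3  0.1 -1. ] 185.2
200 [ 0.1  0.6 -0.9] 200.8
225 [-0.1 -0.3 -1.3] 225.5
14.95 52.483667772681834 62.758274003863335
```

View pics/g2.png

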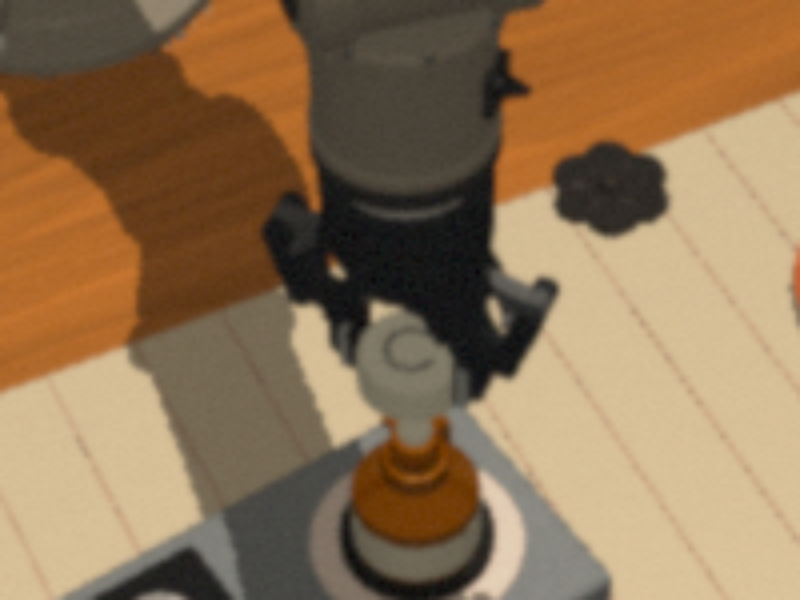

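The cap came off cleanly: it is at (410,365) in the crop and the open mouth is at (415,440). The wrist force equals only the cap's weight. Now I'll carry it to the saucer and look before lowering.

```bash
python3 - <<'E'
from h import *
manip.movep([519.4,354.3,200],quat(2.25)); print(manip.read_t(),np.round(manip.read_joints(),2))
manip.line_to([519.4,354.3,70],v=120); print(manip.read_tool_pos(),manip.read_wrist_force(),manip.read_gripper_width())
S=eyes.camera("scene"); cv2.imwrite("pics/g3.png",cv2.resize(S["frame"][90:250,340:540],None,fx=4,fy=3.75)[:,:,::-1])
E
```

```text
16.375 [-1.17  0.5   0.65  1.74 -0.35  1.02  0.29]
[520.00701174 354.61800111  70.8251143 ] [ 0.2210423  -0.00880669 -0.94737327] 52.133039254421284
```

View pics/g3.png

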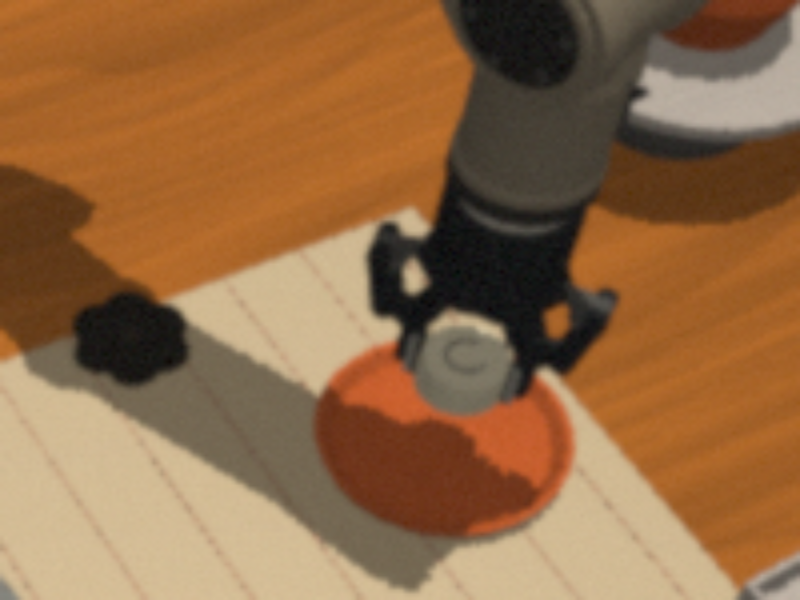

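The cap (465,365 in the crop) is held level over the saucer with nothing hanging from it. I'll lower it until it touches, then release.

```bash
python3 - <<'E'
from h import *
manip.line_to([519.4,354.3,16],v=60)
print(manip.line_to([519.4,354.3,4],v=8,contact_N=2.5),manip.read_tool_pos(),manip.read_wrist_force())
manip.move_gripper(75,20); print(manip.read_gripper_width(),manip.read_wrist_force(),manip.read_t())
manip.line_to([519.4,354.3,60],v=60); manip.line_to([519.4,354.3,180],v=150)
manip.move_gripper(0,20)
manip.movep([563,-155.3,180],quat(0.1)); print(manip.read_t(),manip.read_tool_pos(),np.round(manip.read_joints(),2))
S=eyes.camera("scene"); cv2.imwrite("pics/g4.png",cv2.resize(S["frame"][130:330,230:500],None,fx=2.9,fy=2.9)[:,:,::-1])
E
```

```text
True [519.39112564 354.28932301   7.16299811] [ 0.51349712 -0.87221142  5.10792378]
75.21916766699857 [-0.63744035 -0.98694438  0.52176901] 20.1
24.65 [ 563.56308311 -153.8909432   179.75869371] [-0.63  0.66  1.15  1.88 -0.7   1.08 -0.66]
```

View pics/g4.png

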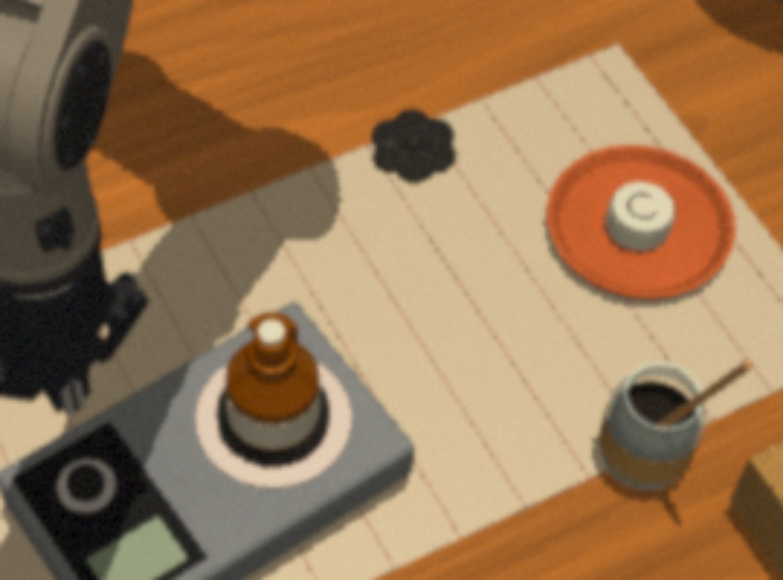

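The cap is upright in the middle of the saucer (640,215 in the crop), and the bottle and jar have not moved. Now I'll press the key in fine steps, watching the force curve.

```bash
python3 - <<'E'
from h import *
x,y=563,-155.3
def rd(n=6):
    a=[]
    for _ in range(n): manip.dwell(.02); a.append((manip.read_tool_pos()[2],manip.read_wrist_force()[2]))
    return np.mean(a,0)
manip.line_to([x,y,100],quat(0.1),v=120); manip.line_to([x,y,71],v=60); manip.dwell(.2)
b=rd(15)[1]; print("bias",b,manip.read_tool_pos(),manip.read_t())
c=71; peak=0; z0=None
while c>60.5:
    c-=.3; manip.line_to([x,y,c],v=6); z,F=rd(); F-=b
    if z0 is None and F>1.5: z0=z+F/3.54
    if z0 is not None: peak=max(peak,F); print(round(c,1),round(z,2),round(F,2),round(z0-z,2))
    if z0 is not None and ((peak>3.5 and F<2 and z0-z>3.7) or F>6.5 or z0-z>4.5): break
print(manip.read_t())
manip.line_to([x,y,80],v=40); manip.line_to([x,y,180],v=120); print(manip.read_t(),manip.read_wrist_force())
E
```

```text
bias 0.22336830799511517 [ 563.07981173 -155.29376687   71.11598269] 26.6
65.9 65.96 2.64 0.75
65.6 65.64 3.28 1.07
65.3 65.33 2.74 1.38
65.0 65.0 3.22 1.71
64.7 64.7 2.96 2.01
64.4 64.38 2.46 2.33
64.1 64.08 2.12 2.63
63.8 63.79 2.39 2.91
63.5 63.48 2.08 3.23
63.2 63.18 1.89 3.52
62.9 62.9 2.11 3.81
62.6 62.6 2.32 4.1
62.3 62.32 2.32 4.39
62.0 62.04 2.61 4.66
37.1
38.6833 [-0.66254331  0.16359772 -0.5288594 ]
```

```bash
python3 - <<'E'
from h import *
manip.movep([500,100,260],quat(0.4))
T=eyes.camera("top"); S=eyes.camera("scene")
cv2.imwrite("pics/end.png",np.vstack([cv2.resize(T["frame"][165:285,370:450],(400,600)),])[:,:,::-1])
E
```

```text
(no output)
```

View pics/end.png

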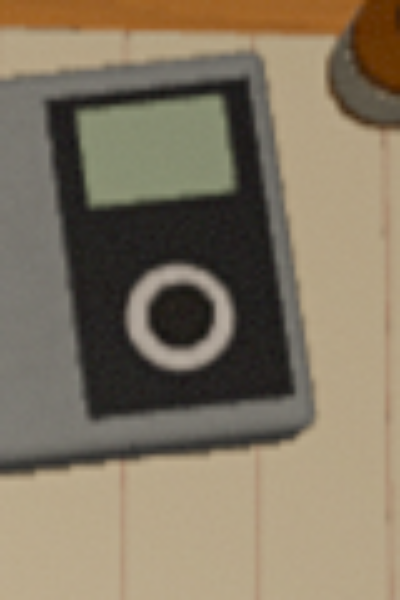

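The display looks the same and the key at (180,315) is back up. The force peaked, fell through the click and had just begun to rise at about 4.5 mm, so the key clicked without being overpressed.

```bash
python3 -c "
from h import *
print(manip.read_t(),job_done())"
```

```text
the job is handed in; nothing more can be done
39.85 None
```

The job is handed in at about 40 s: the cap is off and rests opening-down in the middle of the saucer, and the key was pressed through its click to about 4.5 mm and let go (judged from the force curve, as the display showed no change).

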